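Take the left-hand wing nut off a bench sharpener

ROBOT

A 6-joint arm with a two-finger parallel gripper is mounted at the origin on the work surface. World frame = base frame: x ahead of the robot, y to its left, z up, the work surface at z = 0. Lengths are in mm, angles in rad, forces in N, time in s.
With the tool pointing down it reaches from about 350 to 800 mm from the base axis. Payload 7.3 kg.
Tool frame: the origin (TCP) lies on the centre line of the jaws, within the pads' length; the fingertips stand 19 mm ahead of it and the grasp point (between the pads) is the TCP (env.tip_reach is the distance from the TCP to the fingertips, in mm); z points along the fingers, y is the line along which they close (so a half turn about z gives the same grasp; the last joint's range is limited). The gripper opens to 85 mm and grips with 20 to 120 N. Pads are 22 mm wide; open, the fingers measure 114 mm over their backs; the gripper's body (76 mm by 85 mm) begins 54 mm behind the grasp point. The pads swing forward as they close: fully open they stand 13 mm farther back than shut.
Start: joints at [-1.442, 0.342, 1.524, -0, 1.275, -0.146], TCP at [142.483, -505.313, 250.322] pointing down, gripper open.
Joint ranges: [-2.53, 2.53], [-0.77, 2.02], [0.04, 2.7], [-1, 4.14], [0.28, 2.66], [-3.11, 3.11]. Speed limits (rad/s): [2.57, 2.57, 3.14, 3.14, 3.14, 3.14].

INTERFACE

Orientations are given as a rotation vector (axis times angle).
In Python, from plant import env gives the robot as it stands. The module is installed in compiled form; this text tells all that it offers.
- The arm moves only by the tool arm_command, never from a script. Its argument "targets" is a list that holds one entry, the list of rows, each a list of 7 numbers: the turn, a rotation vector about the world's x, y, z in degrees, then the shift along the world's x, y, z in cm, then the opening, from 0 (shut) to 1 (fully open). In form: [[[wx, wy, wz, x, y, z, hand], ...]]. A call has 1 to 10 rows; each row shifts and turns the commanded pose from where the row before left it; what a row does not reach is not made up. A row lasts 1/8 s, in which the tool goes at most 62.5 mm and 10.7 degrees, less where a joint would pass 70% of its speed; a pose out of reach is approached as far as the arm can. A call is refused whole if a number of a shift passes 6.25 or a number of a turn 10.7, either way. A call with a gripper value outside its range is refused whole. The fingers move at their own pace and stop on an object; "force" is the grip in N (left out, the last holds). Time passes only in rows, so rows that do not move let the fingers close. It gives the time, the measured TCP pose, the force, the opening and the grip force at its end, in the units of the state.
- env.state(): the state, without advancing time (a new reading comes with each control period).
- env.capture(name): name is "scene" or "top" or "wrist"; returns (picture, depth): 420x560x3 uint8, blue, green, red; 420x560 float32, mm along the optical axis (not along the pixel's ray), 0 where there is no reading.
- env.get_calibration(name): a dict with "camera_matrix" (3x3 intrinsics, pixels), "xyz" and "rotation" of the camera in the world. Camera axes: x right, y up, looking along -z (the intrinsics and any distortion apply to the point x, -y, -z); pixel columns grow to the right and rows downward; lengths in mm; the calibration is good to about 2 mm. The wrist camera is an equidistant fisheye: a pixel r from the principal point sees the ray r / f radians off the axis. A picture is of the moment at which its call begins: read the wrist's pose just before it. get_calibration takes no time and is no camera call; for the wrist camera it gives the pose at the moment of the call.
- env.job_done(): hands the job in; it is judged then, once.
The state is a dict: "time_s": time; "qpos": joint angles; "qvel": joint speeds; "tau": joint torques, N m; "tool_pos": TCP position; "eef_rot": TCP orientation; "contact_force": force on the tool from outside, world axes, zero at the start; "wrist_torque": the same for the moment, N m; "width": finger opening in mm; "grasp_force": force on a finger pad.
Only numpy, scipy, OpenCV 4.12 (cv2) and the standard library are available. Lean on these libraries where they do the work, as an engineer would, in place of code of your own. Each camera call takes 0.05 s, during which the arm holds its last target. There are 200 camera calls.

TASK

The grinding wheel on the teal bench sharpener is due for a change: unscrew the orange wing nut from its spindle and stand it, wings up, in the blue parts tray. It has a left-hand thread, so it undoes clockwise seen from above; less than a turn frees it, and a stop comes soon after, so feel for the point where it lifts off freely. Do not force, yank or drop it, and leave the other things on the bench alone.

Things in the scene. Friction and masses are not known exactly. Their poses are not given: they have to be found in the camera images.
- wing_nut: Wing nut, about 150 g: dark steel round hub, 44 mm diameter, 34 mm high, topped by one straight orange grip bar. Origin: centre of the underside, z up; it turns about its z axis, the bar runs along its x. LEFT-HAND thread, rising 10 mm per turn: clockwise seen from above it climbs and comes off; counter-clockwise it tightens against a stop. Several grasps are needed; let go, it stays put.
- nut_bar (a point): Grip point of the nut's orange bar, on the nut's axis, 54 mm above the nut's underside. The bar is flat-sided: 64 mm long (nut x), 14 mm thick (nut y), 34 mm high (34 to 68 mm above the underside).
- nut_bore (a point): Centre of the mouth of the nut's blind bore, in its underside: 24 mm diameter, 31 mm deep, with about 1 mm of sideways play on the spindle. The spindle does not yield: turned off-centre, pulled up before the thread lets go, turned hard against the stop or overtightened, the nut is forced; the contact forces between nut and sharpener (spring alone: up to 15 N in sum) must stay under 45 N.
- sharpener: Fixed flat-wheel sharpener: teal housing 190 mm (its x) by 170 mm (its y), grey grinding wheel of 140 mm diameter lying flat on top, its upper face 90 mm above the bench. The spindle is locked and stands upright on the origin's vertical axis. Origin: on the bench surface under the spindle, z up.
- spindle_tip (a point): Upper end of the threaded spindle, on its axis, 124 mm above the bench, hidden in the nut at the start. How tight the nut was left differs: its thread lets go after 2.9 to 5.9 rad of clockwise turning, unmarked and to be felt: a light lift then meets no more than the nut's weight. From there it can be lifted straight off over the next 0.5 rad; then the stop pin blocks turning.
- nut_seat (a point): Point on the spindle axis 96 mm above the bench. At the start the nut's underside is 0 to 5 mm above it. A sprung steel flange under the nut follows it up to 10 mm above this point, pushing it up with about 7 N at the bottom and 4 N at the top, so turning meets friction (up to about 0.1 N m), and the freed nut rests on the flange. Lift the nut 25 mm or more from there to clear the spindle.
- blue_tray: Fixed blue open parts tray, empty, 120 mm (x) by 130 mm (y) outside, 22 mm high, walls 4 mm, floor top 4 mm above its origin. Origin: centre of its underside.
- red_tray: Fixed red tray of the same shape and size holding a spare washer; it may stand in either of the two tray places.
- spare_washer: Loose steel washer, 40 mm diameter, 6 mm thick, in the red tray. Leave alone. Origin: centre of its underside.
- oil_bottle: Loose yellow bottle, 52 mm diameter, 130 mm high. Leave alone. Origin: centre of its underside.
- dressing_stone: Loose brick-red dressing stone, 40 x 110 x 22 mm. Leave alone. Origin: centre of its underside.
- screwdriver: Loose screwdriver with a red handle lying beyond the sharpener. Leave alone.
- stop_pin: Small fixed upright red pin on the spindle's thread run-out, 4 mm thick and 13 mm tall, hidden inside the nut until that is off; origin at its foot, 111 mm above the bench. About 0.5 rad of turning after the thread has let go, the nut comes up against it: it must not be pressed on it with over 20 N (some 0.17 N m of turning).
Not all that is in view belongs to the job. Of the things like the wing_nut, leave any that is green; of the rest the smaller one is meant.

How it is judged:
By the outcome, as a careful person would: the job done as asked, in the order asked, and still so for the second after the job is handed in, with the robot touching nothing.
It also fails if it takes over 72 s, if anything falls off the work surface, if the arm or the gripper's body presses on something with over 40 N, if the wrist force passes 120 N, or if a joint passes its speed limit or range.

## Working session

There is one attempt and no reset: what is moved stays moved. The work goes in short steps, Python scripts to look and compute and a tool call to move; the robot and the scene stay as the last step left them, time stands still between calls to the robot, and variables do not carry over. Pictures are saved under pics/ and viewed, at most 10 in all, crops included, and the job is handed in when it is done.

Besides the shell and the picture viewer there is one more tool, called after ">>>" as name([rows], argument=value, ...), one row to a line, values as JSON. arm_command: Moves the arm, as the interface text tells. Its arguments: {"type":"object","properties":{"targets":{"type":"array","items":{"type":"array","items":{"type":"array","items":{"type":"number"}}}},"force":{"type":"number"}},"required":["targets"]}

```bash
mkdir -p pics; cat > h.py <<'E'
import numpy as np, cv2
from plant import env
from scipy.spatial.transform import Rotation as R
def cal(n):
    c=env.get_calibration(n); r=np.array(c["rotation"],float)
    if r.shape!=(3,3): r=R.from_rotvec(r).as_matrix() if r.size==3 else r.reshape(3,3)
    return np.array(c["camera_matrix"]),np.array(c["xyz"]),r
def ray(n,u,v,c=None):
    K,p,r=c or cal(n); x=(u-K[0,2])/K[0,0]; y=(v-K[1,2])/K[1,1]
    return p,r@np.array([x,-y,-1.])
def onz(n,u,v,z,c=None):
    p,d=ray(n,u,v,c); return p+d*(z-p[2])/d[2]
def pt(n,u,v,D,c=None):
    p,d=ray(n,u,v,c); return p+d*D[int(v),int(u)]
def st():
    s=env.state(); return {k:np.round(np.array(s[k],float),3).tolist() for k in ("time_s","qpos","tool_pos","eef_rot","contact_force","wrist_torque","width","grasp_force")}
E
python3 - <<'E'
from h import *
print(st())
for n in("scene","top"):
    a,d=env.capture(n); cv2.imwrite(f"pics/{n}.png",a); np.save(n+"_d.npy",d); c=env.get_calibration(n); print(n,c)
E
```

```text
{'time_s': 0.0, 'qpos': [-1.442, 0.343, 1.525, 0.0, 1.275, -0.146], 'tool_pos': [142.435, -504.917, 249.617], 'eef_rot': [-3.11, -0.43, -0.0], 'contact_force': [-0.548, -0.25, 0.349], 'wrist_torque': [0.017, 0.001, -0.035], 'width': 85.397, 'grasp_force': 0.0}
scene {'camera_matrix': array([[488.61418903,   0.        , 277.7181766 ],
       [  0.        , 488.61418903, 202.68131734],
       [  0.        ,   0.        ,   1.        ]]), 'xyz': array([ 922.81123724, -511.12971929, 1182.31894308]), 'rotation': array([0.5435596 , 0.16621396, 0.54598219])}
top {'camera_matrix': array([[479.34786379,   0.        , 272.19891104],
       [  0.        , 479.34786379, 214.78067049],
       [  0.        ,   0.        ,   1.        ]]), 'xyz': array([ 437.09739825,   47.0851436 , 1044.87993498]), 'rotation': array([ 0.13206044, -0.12332692, -1.58289949])}
```

View pics/top.png

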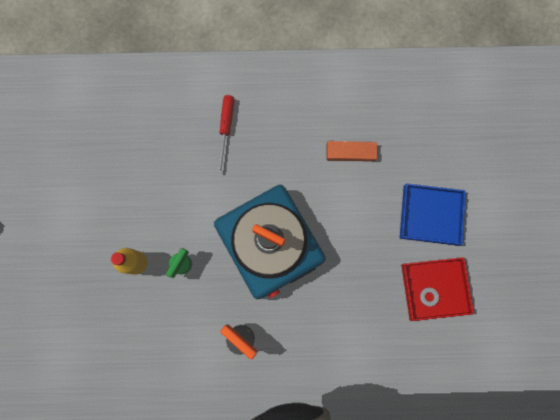

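View pics/scene.png

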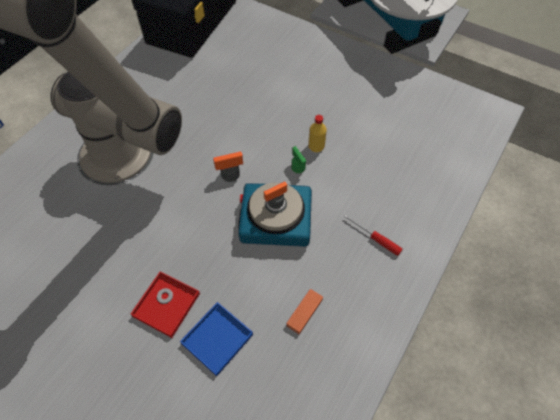

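Top view: the candidates are the orange nut on the sharpener at (268,235), a larger orange nut on the bench at (239,341), a green one at (178,263) and the orange-red dressing stone at (352,151). I choose (268,235): it isn't green, it's the smaller orange one, and it sits on the spindle. The blue tray is at (433,214) and the red tray at (437,289). Next I measure these and check the choice in a close crop.

```bash
python3 - <<'E'
from h import *
a=cv2.imread("pics/top.png"); D=np.load("top_d.npy"); c=cal("top")
hsv=cv2.cvtColor(a,cv2.COLOR_BGR2HSV)
def comp(m,mina=60):
    n,l,s,ce=cv2.connectedComponentsWithStats(m.astype(np.uint8)); return [(l==i) for i in range(1,n) if s[i,4]>mina]
org=(hsv[...,0]>4)&(hsv[...,0]<14)&(hsv[...,1]>180)&(hsv[...,2]>120)
def world(m):
    v,u=np.nonzero(m); K,p,r=c
    d=np.stack([(u-K[0,2])/K[0,0],-(v-K[1,2])/K[1,1],-np.ones(len(u))],1)@r.T
    return p+d*D[v,u][:,None]
for m in comp(org):
    v,u=np.nonzero(m); w=world(m); zt=np.percentile(w[:,2],90); t=w[w[:,2]>zt-8]
    rc=cv2.minAreaRect(t[:,:2].astype(np.float32)); print("orange px",u.mean().round(),v.mean().round(),"z",np.percentile(w[:,2],[5,50,95]).round(1),"rect",np.round(rc[0],1),np.round(rc[1],1),round(rc[2],1), "axis",np.round(np.degrees(np.arctan2(*np.linalg.svd(t[:,:2]-t[:,:2].mean(0),full_matrices=False)[2][0][::-1])),1), "n",len(t), 'mean',t.mean(0).round(1))
blue=(hsv[...,0]>105)&(hsv[...,0]<130)&(hsv[...,1]>150)&(hsv[...,2]>60)
for m in comp(blue,300):
    w=world(m); rc=cv2.minAreaRect(w[:,:2].astype(np.float32)); print("blue",np.round(rc,1) if 0 else rc, np.percentile(w[:,2],[2,50,98]).round(1))
# wheel: circle fit at z ~90
v,u=np.nonzero(np.ones(a.shape[:2],bool)); w=world(np.ones(a.shape[:2],bool)).reshape(420,560,3)
m=(abs(w[...,2]-90)<6)&(hsv[...,1]<90)&(hsv[...,2]>100); m[:,:200]=0;m[:,340:]=0
big=max(comp(m),key=lambda x:x.sum()); p=w[big]; print("wheel",cv2.minEnclosingCircle(p[:,:2].astype(np.float32)),p[:,2].mean())
teal=(hsv[...,0]>90)&(hsv[...,0]<105)&(hsv[...,1]>150); b=max(comp(teal),key=lambda x:x.sum()); p=w[b]; p=p[p[:,2]>np.percentile(p[:,2],60)-4]; print("teal",cv2.minAreaRect(p[:,:2].astype(np.float32)),np.percentile(p[:,2],[5,50,95]))
print("bench z",w[60:80,60:200,2].mean(), w[350:400,60:200,2].mean())
cv2.imwrite("pics/crop.png",cv2.resize(a[170:370,140:370],None,fx=3,fy=3,interpolation=cv2.INTER_CUBIC)[:600,:690])
E
```

```text
orange px 268.0 235.0 z [151.3 165.6 168.7] rect [544.8  58.5] [61.4 12.8] 61.7 axis -117.8 n 228 mean [544.3  58.4 165.9]
orange px 238.0 342.0 z [85.4 88.1 91.5] rect [385.   84.3] [ 79.1 126.9] 47.0 axis -132.4 n 361 mean [345.9 120.9  93.5]
blue ((566.4638671875, -153.76632690429688), (155.502685546875, 451.8040771484375), 13.792670249938965) [-0.   4.4 23.2]
wheel ((545.4598999023438, 59.15650177001953), 69.67877197265625) 90.09153630837724
teal ((540.5537719726562, 57.85417938232422), (190.9891815185547, 161.69386291503906), 29.295373916625977) [62.60484106 65.55861786 68.90970226]
bench z 5.743221689660629 4.911296175586284
```

View pics/crop.png

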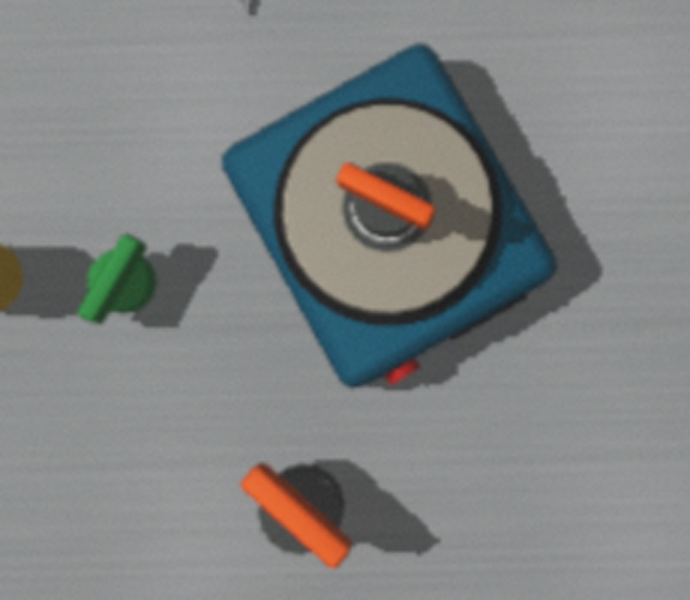

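The crop shows the chosen orange nut on the wheel's spindle at crop (385,195). The larger loose orange nut is at (297,513) and the green one at (115,280). The bar's top face is at z≈166, centre ≈(545,58.7), axis 62°, size 61x13 mm, all of which fit the description. Moving over it.

>>> arm_command([
  [[0, 0, 10.3, 3.35, 4.7, 0, 1], [0, 0, 10.3, 3.35, 4.7, 0, 1], [0, 0, 10.3, 3.35, 4.7, 0, 1], [0, 0, 10.3, 3.35, 4.7, 0, 1], [0, 0, 10.3, 3.35, 4.7, 0, 1], [0, 0, 10.3, 3.35, 4.7, 0, 1], [0, 0, 10.3, 3.35, 4.7, 0, 1], [0, 0, 10.3, 3.35, 4.7, 0, 1], [0, 0, 10.3, 3.35, 4.7, 0, 1], [0, 0, 10.3, 3.35, 4.7, 0, 1]],
])

```text
time_s: 1.35
tool_pos: [478.2, -33.5, 250.2]
eef_rot: [-1.592, -2.708, 0.0]
contact_force: [0.2, -0.6, 0.2]
width: 85.4
grasp_force: 0.0
```

>>> arm_command([
  [[0, 0, 10.3, 3.35, 4.7, 0, 1], [0, 0, 10.3, 3.35, 4.7, 0, 1], [0, 0, 10.3, 0, 0, 0, 1], [0, 0, 10.3, 0, 0, 0, 1], [0, 0, 10.3, 0, 0, 0, 1], [0, 0, 10.3, 0, 0, 0, 1], [0, 0, 10.3, 0, 0, 0, 1], [0, 0, 10.3, 0, 0, 0, 1], [0, 0, 10.3, 0, 0, 0, 1], [0, 0, 0, 0, 0, 0, 1]],
])

```text
time_s: 2.6
tool_pos: [544.3, 58.7, 249.9]
eef_rot: [0.849, -3.024, -0.001]
contact_force: [0.7, -0.1, 0.9]
width: 85.4
grasp_force: 0.0
```

```bash
cat >> h.py <<'E'
def yaw():
    r=R.from_rotvec(env.state()["eef_rot"]).as_matrix(); return np.degrees(np.arctan2(r[1,1],r[0,1])), r[:,2]
def wray(u,v,c):
    K,p,r=c; x=u-K[0,2]; y=v-K[1,2]; th=np.hypot(x/K[0,0],y/K[1,1]); ph=np.arctan2(y,x)
    return p, np.stack([np.sin(th)*np.cos(ph),-np.sin(th)*np.sin(ph),-np.cos(th)],-1)@r.T
E
python3 - <<'E'
from h import *
print(st(),yaw())
c=cal("wrist"); a,d=env.capture("wrist"); cv2.imwrite("pics/w1.png",a); np.save("w1.npy",d); print(c)
np.savez("w1c",K=c[0],p=c[1],r=c[2])
E
```

```text
{'time_s': 2.6, 'qpos': [-0.033, 0.384, 1.462, 0.0, 1.297, -2.151], 'tool_pos': [544.283, 58.699, 249.934], 'eef_rot': [0.849, -3.024, -0.001], 'contact_force': [0.743, -0.131, 0.856], 'wrist_torque': [-0.026, 0.011, 0.041], 'width': 85.402, 'grasp_force': 0.0} (np.float64(121.3521788244015), array([-9.38155453e-04,  1.17028251e-04, -9.99999553e-01]))
(array([[325.1922621 ,   0.        , 287.20225471],
       [  0.        , 325.1922621 , 214.23961092],
       [  0.        ,   0.        ,   1.        ]]), array([486.85683551,  22.86743648, 373.665607  ]), array([[-5.19916060e-01, -8.22762221e-01, -2.29672850e-01],
       [ 8.54216957e-01, -5.00510973e-01, -1.40720134e-01],
       [ 8.25428044e-04, -2.69353101e-01,  9.63041134e-01]]))
```

View pics/w1.png

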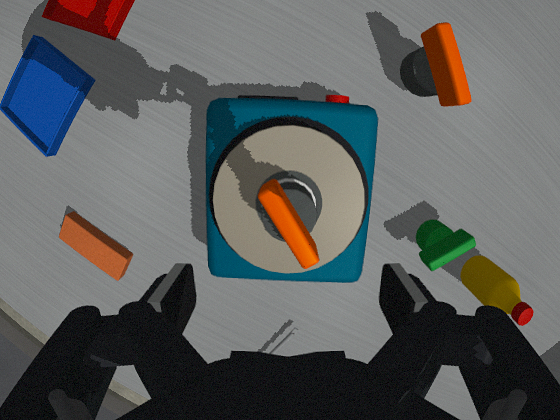

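Wrist view: the orange bar spans (270,190) to (308,258) over the wheel at about (289,198). The sharpener, the green nut at (440,245) and the blue tray at (48,97) agree with the top view. Now I refine the nut axis, tray and yaw.

```bash
python3 - <<'E'
from h import *
f=np.load("w1c.npz"); c=(f["K"],f["p"],f["r"]); a=cv2.imread("pics/w1.png"); D=np.load("w1.npy")
v,u=np.mgrid[:420,:560]; p,d=wray(u.astype(float),v.astype(float),c); zc=-(d@c[2][:,2]) ; w=p+d*(D/zc)[...,None]
hsv=cv2.cvtColor(a,cv2.COLOR_BGR2HSV)
org=(hsv[...,0]>4)&(hsv[...,0]<15)&(hsv[...,1]>180)&(hsv[...,2]>110)
m=org&(u>240)&(u<330)&(v>160)&(v<280); q=w[m]; print("z",np.percentile(q[:,2],[2,25,50,75,98]).round(1))
for lo in (3,6):
    zt=np.percentile(q[:,2],75); t=q[abs(q[:,2]-zt)<lo]; rc=cv2.minAreaRect(t[:,:2].astype(np.float32)); ax=np.linalg.svd(t[:,:2]-t[:,:2].mean(0),full_matrices=False)[2][0]
    print("bar",np.round(rc[0],1),np.round(rc[1],1),round(rc[2],1),np.degrees(np.arctan2(ax[1],ax[0])).round(1),zt.round(1),t.mean(0).round(1))
wh=(abs(w[...,2]-90)<5)&(hsv[...,1]<90)&(u>200)&(u<380)&(v>100)&(v<290); n,l,s,_=cv2.connectedComponentsWithStats(wh.astype(np.uint8)); i=1+s[1:,4].argmax(); q=w[l==i]
print("wheel",cv2.minEnclosingCircle(q[:,:2].astype(np.float32)),np.median(q[:,2]))
teal=(hsv[...,0]>90)&(hsv[...,0]<106)&(hsv[...,1]>150)&(w[...,2]>55)&(w[...,2]<85); q=w[teal]; print("teal",cv2.minAreaRect(q[:,:2].astype(np.float32)),np.median(q[:,2]))
blue=(hsv[...,0]>108)&(hsv[...,0]<130)&(hsv[...,1]>150)&(hsv[...,2]>50)&(u<120); q=w[blue]; print("trayW",cv2.minAreaRect(q[:,:2].astype(np.float32)),np.percentile(q[:,2],[5,50,95]))
a=cv2.imread("pics/top.png"); hsv=cv2.cvtColor(a,cv2.COLOR_BGR2HSV);D=np.load("top_d.npy"); K,p,r=cal("top")
blue=(hsv[...,0]>108)&(hsv[...,0]<130)&(hsv[...,1]>150)&(u>380)&(v<255); 
dd=np.stack([(u-K[0,2])/K[0,0],-(v-K[1,2])/K[1,1],-np.ones(u.shape)],-1)@r.T; q=(p+dd*D[...,None])[blue]; print("trayT",cv2.minAreaRect(q[:,:2].astype(np.float32)),np.percentile(q[:,2],[5,50,95]))
E
```

```text
z [141.1 164.9 165.8 166.4 167.5]
bar [544.6  59.6] [63.2 13.9] 62.2 62.1 166.4 [543.6  58.3 165.9]
bar [544.6  59.6] [63.2 14.1] 61.9 62.2 166.4 [543.5  58.3 165.8]
wheel ((544.53759765625, 59.989986419677734), 70.1966552734375) 90.13422030994877
teal ((543.3131713867188, 59.35303497314453), (186.6959228515625, 168.57606506347656), 28.681068420410156) 65.4827407459606
trayW ((584.7316284179688, -168.77085876464844), (146.49588012695312, 404.669921875), 7.153687477111816) [ 2.56122692  5.15643373 22.05579361]
trayT ((566.4638671875, -153.76632690429688), (155.502685546875, 451.8040771484375), 13.792670249938965) [ 0.77074772  4.36769536 21.73384164]
```

>>> arm_command([
  [[0, 0, 10.2, 0.04, 0.07, 0, 1], [0, 0, 10.2, 0, 0, -1, 1], [0, 0, 10.3, 0, 0, -3, 1], [0, 0, 0, 0, 0, -3, 1], [0, 0, 0, 0, 0, -2, 1], [0, 0, 0, 0, 0, -0.5, 1], [0, 0, 0, 0, 0, 0, 1]],
], force=30)

```text
time_s: 3.52
tool_pos: [545.1, 59.4, 155.6]
eef_rot: [-1.619, 2.692, -0.0]
contact_force: [0.1, -0.6, -0.2]
width: 85.3
grasp_force: 0.0
```

```bash
python3 - <<'E'
from h import *
print(st(),yaw())
a=cv2.imread("pics/top.png"); hsv=cv2.cvtColor(a,cv2.COLOR_BGR2HSV);D=np.load("top_d.npy"); K,p,r=cal("top"); v,u=np.mgrid[:420,:560]
blue=(hsv[...,0]>108)&(hsv[...,0]<130)&(hsv[...,1]>150)&(u>380)&(v<255); n,l,s,_=cv2.connectedComponentsWithStats(blue.astype(np.uint8)); print(s[1:,4]); b=l==1+s[1:,4].argmax()
dd=np.stack([(u-K[0,2])/K[0,0],-(v-K[1,2])/K[1,1],-np.ones(u.shape)],-1)@r.T; q=(p+dd*D[...,None])[b]; print("trayT",cv2.minAreaRect(q[:,:2].astype(np.float32)),np.percentile(q[:,2],[5,50,95]))
E
```

```text
{'time_s': 3.525, 'qpos': [-0.031, 0.476, 1.594, 0.0, 1.071, -2.685], 'tool_pos': [545.065, 59.362, 155.578], 'eef_rot': [-1.619, 2.692, -0.0], 'contact_force': [0.086, -0.596, -0.182], 'wrist_torque': [0.0, 0.006, 0.016], 'width': 85.318, 'grasp_force': 0.0} (np.float64(152.05914704430927), array([ 6.77039372e-05,  4.03204680e-05, -9.99999997e-01]))
[3372]
trayT ((566.4638671875, -153.76632690429688), (155.502685546875, 451.8040771484375), 13.792670249938965) [ 0.77074772  4.36769536 21.73384164]
```

>>> arm_command([
  [[0, 0, 0, 0, 0, 0, 0], [0, 0, 0, 0, 0, 0, 0], [0, 0, 0, 0, 0, 0, 0], [0, 0, 0, 0, 0, 0, 0], [0, 0, 0, 0, 0, 0, 0], [0, 0, 0, 0, 0, 0, 0]],
], force=30)

```text
time_s: 4.28
tool_pos: [545.0, 59.4, 155.6]
eef_rot: [-1.621, 2.691, -0.0]
contact_force: [-0.4, 0.5, 3.5]
width: 13.6
grasp_force: 33.1
```

```bash
python3 - <<'E'
from h import *
print(st(),yaw())
a=cv2.imread("pics/top.png"); hsv=cv2.cvtColor(a,cv2.COLOR_BGR2HSV);v,u=np.mgrid[:420,:560]
blue=((hsv[...,0]>108)&(hsv[...,0]<130)&(hsv[...,1]>150)&(u>380)&(v<255)).astype(np.uint8)
print(cv2.boundingRect(blue)); blue=cv2.morphologyEx(blue,cv2.MORPH_OPEN,np.ones((5,5))); print(cv2.boundingRect(blue))
cs,_=cv2.findContours(blue,cv2.RETR_EXTERNAL,cv2.CHAIN_APPROX_NONE); k=max(cs,key=cv2.contourArea)
ap=cv2.boxPoints(cv2.minAreaRect(k)); P=np.array([onz("top",x,y,22)[:2] for x,y in ap]); print(P.round(1),P.mean(0).round(1),np.linalg.norm(np.diff(P,axis=0),axis=1).round(1))
E
```

```text
{'time_s': 4.275, 'qpos': [-0.031, 0.476, 1.595, 0.0, 1.071, -2.687], 'tool_pos': [544.96, 59.368, 155.594], 'eef_rot': [-1.621, 2.691, -0.0], 'contact_force': [-0.446, 0.492, 3.478], 'wrist_torque': [-0.06, 0.12, 0.001], 'width': 13.584, 'grasp_force': 33.116} (np.float64(152.14417963812497), array([ 3.09664249e-04,  1.43381766e-05, -9.99999952e-01]))
(400, 184, 65, 61)
(400, 185, 65, 60)
[[ 550.2 -217.4]
 [ 668.8 -237.4]
 [ 650.8 -374.4]
 [ 532.9 -351.9]] [ 600.7 -295.3] [120.3 138.1 120. ]
```

>>> arm_command([
  [[0, 0, -5, 0, 0, 0.014, 0], [0, 0, -5, 0, 0, 0.014, 0], [0, 0, -5, 0, 0, 0.014, 0], [0, 0, -5, 0, 0, 0.014, 0]],
])

```text
time_s: 4.78
tool_pos: [545.2, 59.6, 156.1]
eef_rot: [-1.125, 2.932, 0.0]
contact_force: [0.3, 1.6, 2.8]
width: 13.4
grasp_force: 33.1
```

```bash
python3 -c "
from h import *
print(st(),yaw()[0])"
```

```text
{'time_s': 4.775, 'qpos': [-0.031, 0.475, 1.594, 0.0, 1.071, -2.335], 'tool_pos': [545.16, 59.565, 156.102], 'eef_rot': [-1.125, 2.932, 0.0], 'contact_force': [0.314, 1.639, 2.83], 'wrist_torque': [0.128, -0.011, 0.096], 'width': 13.425, 'grasp_force': 33.088} 131.98919984469802
```

>>> arm_command([
  [[0, 0, -7, 0, 0, 0.019, 0], [0, 0, -7, 0, 0, 0.019, 0], [0, 0, -7, 0, 0, 0.02, 0], [0, 0, -7, 0, 0, 0.019, 0], [0, 0, -7, 0, 0, 0.02, 0], [0, 0, -7, 0, 0, 0.019, 0], [0, 0, -7, 0, 0, 0.019, 0], [0, 0, -7, 0, 0, 0.02, 0], [0, 0, -7, 0, 0, 0.019, 0], [0, 0, -7, 0, 0, 0.02, 0]],
])

```text
time_s: 6.02
tool_pos: [545.0, 59.3, 158.0]
eef_rot: [0.762, 3.047, -0.0]
contact_force: [-0.7, -0.3, 1.6]
width: 13.3
grasp_force: 33.1
```

```bash
python3 -c "
from h import *
print(st(),yaw()[0])"
```

```text
{'time_s': 6.025, 'qpos': [-0.031, 0.473, 1.592, -0.0, 1.076, -1.112], 'tool_pos': [544.969, 59.332, 157.952], 'eef_rot': [0.762, 3.047, -0.0], 'contact_force': [-0.666, -0.331, 1.564], 'wrist_torque': [-0.129, 0.119, 0.04], 'width': 13.319, 'grasp_force': 33.12} 61.922283089831126
```

>>> arm_command([
  [[0, 0, -7, 0, 0, 0.019, 0], [0, 0, -7, 0, 0, 0.019, 0], [0, 0, -7, 0, 0, 0.02, 0], [0, 0, -7, 0, 0, 0.019, 0], [0, 0, -7, 0, 0, 0.02, 0], [0, 0, -7, 0, 0, 0.019, 0], [0, 0, -7, 0, 0, 0.019, 0], [0, 0, -7, 0, 0, 0.02, 0], [0, 0, -7, 0, 0, 0.019, 0], [0, 0, -5, 0, 0, 0.014, 0]],
])

```text
time_s: 7.28
tool_pos: [544.5, 59.4, 159.6]
eef_rot: [-2.335, -2.101, 0.001]
contact_force: [-1.5, 0.1, 2.4]
width: 13.9
grasp_force: 33.1
```

```bash
python3 -c "
from h import *
print(st(),yaw()[0])"
```

```text
{'time_s': 7.275, 'qpos': [-0.031, 0.471, 1.59, -0.0, 1.081, 0.074], 'tool_pos': [544.517, 59.388, 159.6], 'eef_rot': [-2.335, -2.101, 0.001], 'contact_force': [-1.477, 0.128, 2.433], 'wrist_torque': [0.034, 0.33, 0.038], 'width': 13.862, 'grasp_force': 33.1} -6.037732555976971
```

>>> arm_command([
  [[0, 0, 0, 0, 0, 0.04, 0], [0, 0, 0, 0, 0, 0.04, 0], [0, 0, 0, 0, 0, 0, 0]],
])

```text
time_s: 7.65
tool_pos: [544.5, 59.4, 160.1]
eef_rot: [-2.33, -2.106, 0.001]
contact_force: [-1.0, 0.9, -2.0]
width: 14.0
grasp_force: 32.6
```

```bash
python3 -c "
from h import *
print(st(),yaw()[0])"
```

```text
{'time_s': 7.65, 'qpos': [-0.031, 0.471, 1.59, 0.0, 1.083, 0.07], 'tool_pos': [544.517, 59.443, 160.096], 'eef_rot': [-2.33, -2.106, 0.001], 'contact_force': [-1.033, 0.913, -2.036], 'wrist_torque': [0.066, 0.314, -0.042], 'width': 14.003, 'grasp_force': 32.55} -5.801689673831619
```

>>> arm_command([
  [[0, 0, 0, 0, 0, 0.04, 0], [0, 0, 0, 0, 0, 0, 0]],
])

```text
time_s: 7.9
tool_pos: [544.5, 59.4, 160.3]
eef_rot: [-2.331, -2.105, 0.001]
contact_force: [-1.8, 0.5, -4.8]
width: 13.5
grasp_force: 32.0
```

>>> arm_command([
  [[0, 0, 0, 0, 0, -0.12, 0], [0, 0, -7, 0, 0, 0.019, 0], [0, 0, -7, 0, 0, 0.02, 0], [0, 0, -7, 0, 0, 0.019, 0], [0, 0, 0, 0, 0, 0.06, 0], [0, 0, 0, 0, 0, 0.06, 0], [0, 0, 0, 0, 0, 0, 0]],
])

```text
time_s: 8.78
tool_pos: [544.5, 59.4, 160.9]
eef_rot: [-2.675, -1.646, 0.001]
contact_force: [-2.1, 0.2, -7.8]
width: 13.4
grasp_force: 31.6
```

```bash
python3 -c "
from h import *
print(st(),yaw()[0])"
```

```text
{'time_s': 8.775, 'qpos': [-0.031, 0.47, 1.588, 0.0, 1.085, 0.436], 'tool_pos': [544.533, 59.429, 160.899], 'eef_rot': [-2.675, -1.646, 0.001], 'contact_force': [-2.082, 0.185, -7.798], 'wrist_torque': [0.159, 0.31, -0.055], 'width': 13.45, 'grasp_force': 31.63} -26.782654430146668
```

>>> arm_command([
  [[0, 0, 0, -0.02, 0, -0.13, 0], [0, 0, -7, 0, 0, 0.019, 0], [0, 0, -7, 0, 0, 0.02, 0], [0, 0, -7, 0, 0, 0.019, 0], [0, 0, 0, 0, 0, 0.05, 0], [0, 0, 0, 0, 0, 0.05, 0], [0, 0, 0, 0, 0, 0, 0]],
])

```text
time_s: 9.65
tool_pos: [544.6, 59.5, 161.5]
eef_rot: [-2.931, -1.131, 0.001]
contact_force: [-1.8, 1.9, -6.7]
width: 13.8
grasp_force: 31.8
```

>>> arm_command([
  [[0, 0, 0, 0, 0, -0.1, 0], [0, 0, -7, 0, 0, 0.019, 0], [0, 0, -7, 0, 0, 0.02, 0], [0, 0, -7, 0, 0, 0.019, 0], [0, 0, 0, 0, 0, 0.05, 0], [0, 0, 0, 0, 0, 0.05, 0], [0, 0, 0, 0, 0, 0, 0]],
])

```text
time_s: 10.52
tool_pos: [544.5, 59.5, 162.0]
eef_rot: [-3.088, -0.579, 0.001]
contact_force: [-2.4, 2.0, -7.2]
width: 13.2
grasp_force: 31.7
```

```bash
python3 -c "
from h import *
print(st(),yaw()[0])"
```

```text
{'time_s': 10.525, 'qpos': [-0.031, 0.468, 1.588, 0.0, 1.086, 1.169], 'tool_pos': [544.5, 59.489, 162.005], 'eef_rot': [-3.088, -0.579, 0.001], 'contact_force': [-2.444, 1.993, -7.18], 'wrist_torque': [0.445, 0.542, 0.004], 'width': 13.182, 'grasp_force': 31.662} -68.77332440553393
```

>>> arm_command([
  [[0, 0, 0, -0.02, 0.02, -0.11, 0], [0, 0, -7, 0, 0, 0.019, 0], [0, 0, -7, 0, 0, 0.02, 0], [0, 0, -7, 0, 0, 0.019, 0], [0, 0, 0, 0, 0, 0.05, 0], [0, 0, 0, 0, 0, 0.05, 0], [0, 0, 0, 0, 0, 0, 0]],
])

```text
time_s: 11.4
tool_pos: [544.6, 59.6, 162.6]
eef_rot: [3.141, 0.006, -0.0]
contact_force: [-1.1, 0.8, -8.4]
width: 13.5
grasp_force: 31.6
```

```bash
python3 -c "
from h import *
print(st(),yaw()[0])"
```

```text
{'time_s': 11.4, 'qpos': [-0.031, 0.467, 1.587, -0.0, 1.087, 1.536], 'tool_pos': [544.556, 59.562, 162.591], 'eef_rot': [3.141, 0.006, -0.0], 'contact_force': [-1.14, 0.797, -8.42], 'wrist_torque': [0.143, 0.307, 0.014], 'width': 13.47, 'grasp_force': 31.56} -89.7754545448728
```

Still threaded at 4.22 rad. Continuing.

>>> arm_command([
  [[0, 0, 0, 0, 0, -0.12, 0], [0, 0, -7, 0, 0, 0.019, 0], [0, 0, -7, 0, 0, 0.02, 0], [0, 0, -7, 0, 0, 0.019, 0], [0, 0, 0, 0, 0, 0.05, 0], [0, 0, 0, 0, 0, 0.05, 0], [0, 0, 0, 0, 0, 0, 0]],
])

```text
time_s: 12.28
tool_pos: [544.9, 59.6, 163.3]
eef_rot: [-3.09, 0.566, -0.002]
contact_force: [0.7, 0.1, -5.6]
width: 13.4
grasp_force: 32.0
```

```bash
python3 -c "
from h import *
print(st(),yaw()[0])"
```

```text
{'time_s': 12.275, 'qpos': [-0.031, 0.467, 1.586, -0.0, 1.088, 1.903], 'tool_pos': [544.92, 59.578, 163.259], 'eef_rot': [-3.09, 0.566, -0.002], 'contact_force': [0.671, 0.119, -5.588], 'wrist_torque': [0.22, -0.07, -0.01], 'width': 13.386, 'grasp_force': 32.024} -110.77706513584894
```

>>> arm_command([
  [[0, 0, 0, 0, 0, 0.05, 0], [0, 0, 0, 0, 0, 0, 0]],
])

```text
time_s: 12.52
tool_pos: [544.8, 59.6, 163.5]
eef_rot: [-3.09, 0.568, -0.001]
contact_force: [1.8, 1.1, -8.0]
width: 13.8
grasp_force: 31.5
```

Threaded at 4.59 rad.

>>> arm_command([
  [[0, 0, 0, 0, 0, -0.15, 0], [0, 0, -7, 0, 0, 0.019, 0], [0, 0, -7, 0, 0, 0.02, 0], [0, 0, -6, 0, 0, 0.017, 0], [0, 0, 0, 0, 0, 0.06, 0], [0, 0, 0, 0, 0, 0.06, 0], [0, 0, 0, 0, 0, 0, 0]],
])

```text
time_s: 13.4
tool_pos: [544.7, 59.4, 164.2]
eef_rot: [2.945, -1.095, 0.001]
contact_force: [0.1, 0.3, -0.0]
width: 13.6
grasp_force: 32.7
```

```bash
python3 -c "
from h import *
print(st(),yaw()[0])"
```

```text
{'time_s': 13.4, 'qpos': [-0.031, 0.466, 1.585, -0.0, 1.09, 2.252], 'tool_pos': [544.67, 59.442, 164.152], 'eef_rot': [2.945, -1.095, 0.001], 'contact_force': [0.058, 0.297, -0.008], 'wrist_torque': [-0.021, 0.004, -0.013], 'width': 13.605, 'grasp_force': 32.744} -130.78883570893802
```

>>> arm_command([
  [[0, 0, 0, 0, 0, 0.06, 0], [0, 0, 0, 0, 0, 0.06, 0], [0, 0, 0, 0, 0, 0, 0]],
])

```text
time_s: 13.78
tool_pos: [544.5, 59.6, 165.1]
eef_rot: [-2.944, 1.096, 0.0]
contact_force: [1.0, -0.0, -1.2]
width: 13.7
grasp_force: 32.5
```

It lifts off with only its own weight. Lifting straight up.

>>> arm_command([
  [[0, 0, 0, 0, 0, 0.2, 0], [0, 0, 0, 0, 0, 0.3, 0], [0, 0, 0, 0, 0, 0.4, 0], [0, 0, 0, 0, 0, 0, 0]],
], force=40)

```text
time_s: 14.28
tool_pos: [544.7, 59.5, 174.7]
eef_rot: [-2.944, 1.096, -0.001]
contact_force: [0.5, -0.3, -1.8]
width: 13.4
grasp_force: 41.2
```

>>> arm_command([
  [[0, 0, 0, 0, 0, 0.4, 0], [0, 0, 0, 0, 0, 0.5, 0], [0, 0, 0, 0, 0, 0.8, 0], [0, 0, 0, 0, 0, 1, 0], [0, 0, 0, 0, 0, 2, 0], [0, 0, 0, 0, 0, 2, 0], [0, 0, 0, 0, 0, 0, 0]],
])

```text
time_s: 15.15
tool_pos: [545.4, 59.6, 243.1]
eef_rot: [-2.943, 1.096, -0.006]
contact_force: [0.8, -0.5, -2.1]
width: 13.6
grasp_force: 41.3
```

```bash
python3 - <<'E'
from h import *
print(st(),yaw())
for n in("top","scene"):
    a,d=env.capture(n); cv2.imwrite(f"pics/{n}2.png",a)
a=cv2.imread("pics/top.png")
hsv=cv2.cvtColor(a,cv2.COLOR_BGR2HSV);v,u=np.mgrid[:420,:560]
hsv2=cv2.cvtColor(cv2.imread("pics/scene.png"),cv2.COLOR_BGR2HSV)
b=((hsv2[...,0]>108)&(hsv2[...,0]<130)&(hsv2[...,1]>150)&(v>290)&(u>170)&(u<270)).astype(np.uint8); b=cv2.morphologyEx(b,cv2.MORPH_OPEN,np.ones((3,3)))
k=max(cv2.findContours(b,0,1)[0],key=cv2.contourArea); ap=cv2.boxPoints(cv2.minAreaRect(k)); c=cal("scene")
P=np.array([onz("scene",x,y,15,c)[:2] for x,y in ap]);print("scene tray",P.round(1),P.mean(0))
E
```

```text
{'time_s': 15.15, 'qpos': [-0.031, 0.389, 1.474, -0.0, 1.275, 2.253], 'tool_pos': [545.361, 59.582, 243.105], 'eef_rot': [-2.943, 1.096, -0.006], 'contact_force': [0.807, -0.54, -2.148], 'wrist_torque': [0.086, -0.006, -0.026], 'width': 13.603, 'grasp_force': 41.251} (np.float64(-130.85328218463096), array([ 4.03750680e-03, -1.79959854e-04, -9.99991833e-01]))
scene tray [[ 535.  -354.3]
 [ 549.7 -226.3]
 [ 671.1 -246.9]
 [ 651.9 -369.6]] [ 601.92937841 -299.30193045]
```

View pics/scene2.png

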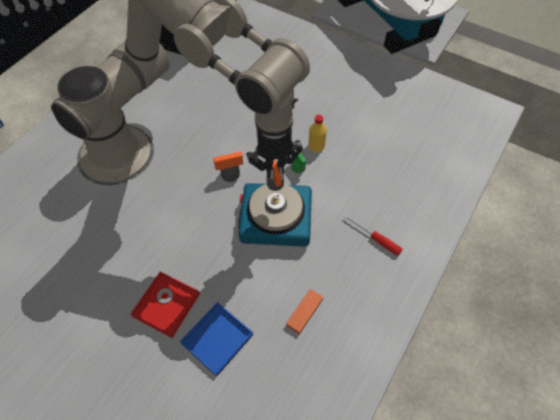

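The nut is off and held at (277,178); the bare spindle shows at (276,200) and the blue tray is at (217,340). The two views put the tray centre at about (601,-298). Carrying the nut there.

>>> arm_command([
  [[0, 0, 0, 0.3, -1.8, 0, 0], [0, 0, 0, 0.6, -4, 0, 0], [0, 0, 0, 0.7, -4.5, 0, 0], [0, 0, 0, 0.8, -5, 0, 0], [0, 0, 0, 0.8, -5, 0, 0], [0, 0, 0, 0.8, -5, 0, 0], [0, 0, 0, 0.7, -4.5, 0, 0], [0, 0, 0, 0.5, -4, 0, 0], [0, 0, 0, 0.3, -2, 0, 0], [0, 0, 0, 0, 0, 0, 0]],
])

```text
time_s: 16.5
tool_pos: [598.5, -300.9, 239.5]
eef_rot: [2.942, -1.101, -0.003]
contact_force: [-0.1, 0.5, -1.4]
width: 13.3
grasp_force: 41.1
```

>>> arm_command([
  [[0, 0, 0, 0, 0, -2, 0], [0, 0, 0, 0, 0, -4, 0], [0, 0, 0, 0, 0, -4, 0], [0, 0, 0, 0, 0, -3, 0], [0, 0, 0, 0, 0, -2, 0], [0, 0, 0, 0, 0, 0, 0]],
])

```text
time_s: 17.25
tool_pos: [598.2, -297.0, 89.0]
eef_rot: [-2.943, 1.095, 0.008]
contact_force: [-0.5, 0.6, -1.6]
width: 13.2
grasp_force: 41.2
```

```bash
python3 - <<'E'
from h import *
print(st(),yaw())
a,d=env.capture("top"); cv2.imwrite("pics/t3.png",a)
c=cal("wrist"); a,d=env.capture("wrist"); cv2.imwrite("pics/w3.png",a)
E
```

```text
{'time_s': 17.25, 'qpos': [-0.575, 0.75, 1.279, 0.0, 1.117, 1.708], 'tool_pos': [598.224, -297.018, 89.038], 'eef_rot': [-2.943, 1.095, 0.008], 'contact_force': [-0.455, 0.621, -1.586], 'wrist_torque': [-0.007, -0.013, 0.019], 'width': 13.227, 'grasp_force': 41.216} (np.float64(-130.8130727598572), array([-0.00412256,  0.00268397, -0.9999879 ]))
```

View pics/w3.png

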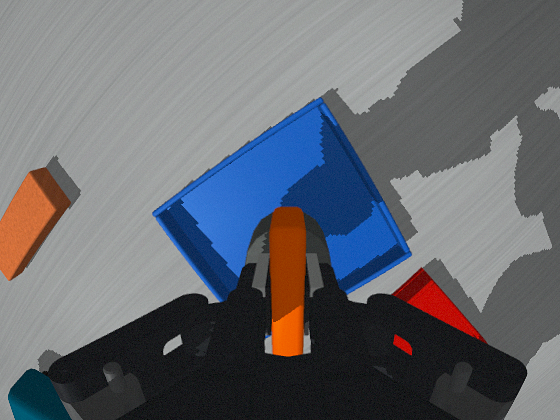

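The nut hangs over the blue tray, with its hub at about (290,240) inside the walls. The underside should be about 31 mm above the bench, so I lower gently.

>>> arm_command([
  [[0, 0, 0, 0, 0, -1, 0], [0, 0, 0, 0, 0, -0.8, 0], [0, 0, 0, 0, 0, -0.5, 0], [0, 0, 0, 0, 0, -0.2, 0], [0, 0, 0, 0, 0, 0, 0], [0, 0, 0, 0, 0, 0, 0]],
])

```text
time_s: 18.1
tool_pos: [599.6, -298.5, 66.4]
eef_rot: [2.944, -1.096, 0.001]
contact_force: [-0.1, 0.1, -1.0]
width: 13.5
grasp_force: 41.2
```

>>> arm_command([
  [[0, 0, 0, 0, 0, -0.1, 0], [0, 0, 0, 0, 0, -0.1, 0], [0, 0, 0, 0, 0, 0, 0]],
])

```text
time_s: 18.48
tool_pos: [599.4, -298.4, 64.1]
eef_rot: [2.944, -1.097, -0.0]
contact_force: [-0.9, 0.1, -1.2]
width: 13.6
grasp_force: 41.2
```

>>> arm_command([
  [[0, 0, 0, 0, 0, -0.1, 0], [0, 0, 0, 0, 0, -0.1, 0], [0, 0, 0, 0, 0, 0, 0]],
])

```text
time_s: 18.85
tool_pos: [599.4, -298.4, 62.0]
eef_rot: [2.944, -1.097, -0.001]
contact_force: [0.4, 0.1, -1.0]
width: 13.6
grasp_force: 41.2
```

>>> arm_command([
  [[0, 0, 0, 0, 0, -0.05, 0], [0, 0, 0, 0, 0, 0, 0]],
])

```text
time_s: 19.1
tool_pos: [599.5, -298.4, 61.7]
eef_rot: [2.944, -1.096, 0.0]
contact_force: [-0.3, -0.2, -1.2]
width: 13.5
grasp_force: 41.3
```

>>> arm_command([
  [[0, 0, 0, 0, 0, -0.05, 0], [0, 0, 0, 0, 0, -0.05, 0], [0, 0, 0, 0, 0, 0, 0]],
])

```text
time_s: 19.48
tool_pos: [599.6, -298.5, 61.7]
eef_rot: [2.944, -1.096, 0.001]
contact_force: [-2.9, 1.2, 6.3]
width: 13.2
grasp_force: 42.4
```

Touchdown. I ease off slightly and open.

>>> arm_command([
  [[0, 0, 0, 0, 0, 0.06, 0], [0, 0, 0, 0, 0, 0, 0.3], [0, 0, 0, 0, 0, 0, 0.5], [0, 0, 0, 0, 0, 0, 0.7], [0, 0, 0, 0, 0, 0, 0.7], [0, 0, 0, 0, 0, 0, 0.7]],
])

```text
time_s: 20.23
tool_pos: [599.5, -298.4, 61.2]
eef_rot: [2.944, -1.096, -0.0]
contact_force: [-0.5, -0.2, 0.9]
width: 59.9
grasp_force: 0.0
```

>>> arm_command([
  [[0, 0, 0, 0, 0, 1, 0.7], [0, 0, 0, 0, 0, 3, 0.7], [0, 0, 0, 0, 0, 5, 0.7], [0, 0, 0, 0, 0, 5, 0.7], [0, 0, 0, -3, 0, 3, 0.7], [0, 0, 0, -5, 0, 0, 0.7], [0, 0, 0, -5, 0, 0, 0.7], [0, 0, 0, 0, 0, 0, 0.7]],
])

```text
time_s: 21.22
tool_pos: [466.8, -298.1, 232.4]
eef_rot: [2.943, -1.1, -0.001]
contact_force: [-0.1, -0.0, 0.3]
width: 60.0
grasp_force: 0.0
```

```bash
python3 - <<'E'
from h import *
print(st())
a,d=env.capture("top"); cv2.imwrite("pics/t4.png",a)
E
```

```text
{'time_s': 21.225, 'qpos': [-0.707, 0.41, 1.472, -0.0, 1.261, 1.58], 'tool_pos': [466.757, -298.109, 232.378], 'eef_rot': [2.943, -1.1, -0.001], 'contact_force': [-0.051, -0.012, 0.324], 'wrist_torque': [-0.019, -0.092, -0.029], 'width': 59.976, 'grasp_force': 0.0}
```

View pics/t4.png

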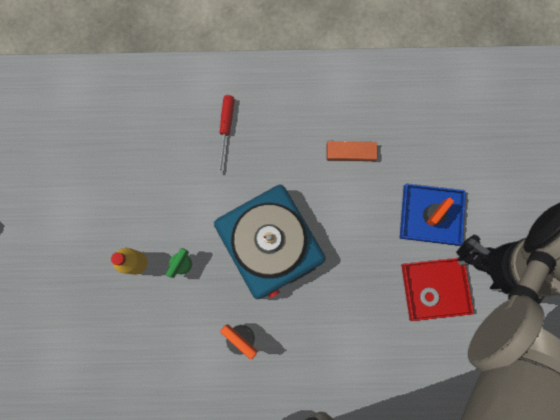

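The nut stands upright in the blue tray at (438,212), the spindle at (269,238) is bare, and everything else is where it was.

```bash
python3 -c "
from plant import env
print(env.job_done())"
```

```text
the job is handed in; nothing more can be done
None
```

The orange wing nut is off the spindle and standing wings up in the blue tray; nothing else on the bench was moved, and the job is handed in at about 21 s of robot time.

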